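Fit out a camera board

ROBOT

A 7-joint arm with a two-finger parallel gripper is mounted at the origin on the work surface. World frame = base frame: x ahead of the robot, y to its left, z up, the work surface at z = 0. Lengths are in m, angles in rad, forces in N, time in s.
With the tool pointing down it reaches from about 0.4 to 0.85 m from the base axis. Payload 4.5 kg.
Tool frame: the origin (TCP) lies at the very end of the fingers, on their centre line; the grasp point (between the pads) lies 19 mm behind it; z points along the fingers, y is the line along which they close (so a half turn about z gives the same grasp; the last joint's range is limited). The gripper opens to 85 mm and grips with 20 to 120 N. Pads are 22 mm wide; open, the fingers measure 114 mm over their backs; the gripper's body (76 mm by 85 mm) begins 54 mm behind the grasp point. The pads swing forward as they close: fully open they stand 13 mm farther back than shut.
Start: joints at [-1.313, 0.689, -0.195, 1.565, 0.157, 0.902, -0.215], TCP at [0.139, 0.609, 0.231] pointing down, gripper open.
Joint ranges: [-3.01, 3.01], [-0.46, 2.08], [-1.47, 1.51], [0.13, 2.56], [-1, 4.14], [0.04, 2.09], [-2.66, 2.66]. Speed limits (rad/s): [2.57, 2.57, 3.14, 3.14, 3.14, 3.14, 3.14].

INTERFACE

Orientations are given as [roll, pitch, yaw] about the fixed x, y, z axes, in that order (R = Rz(yaw) Ry(pitch) Rx(roll)).
In Python, from bench import monitor, get_image, workorder, find_in gives the robot as it stands.
- The arm moves only by the shell command python3 -m handwheel 'ROWS' [OPENING] [FORCE]. ROWS is JSON, one flat list of numbers, 6 for each row, row after row: the shift along the tool's x, y, z in units of 60 mm (1.0 is 60 mm), then the turn, a rotation vector about the tool's x, y, z in units of 8 degrees (1.0 is 8 degrees). A call has 1 to 10 rows; each row shifts and turns the commanded pose from where the row before left it, along the tool's axes as they then stand; what a row does not reach is not made up. A row lasts 1/8 s, in which the tool goes at most 62.5 mm and 10.7 degrees, less where a joint would pass 70% of its speed; a pose out of reach is approached as far as the arm can. A call is refused whole if a number of a shift passes 1 or a number of a turn 1, either way. A call with a gripper value outside its range is refused whole. OPENING is the opening, from 0 (shut) to 1 (fully open), set as the call begins (- or left out, the last holds). The fingers move at their own pace and stop on an object; FORCE is the grip in N (left out, the last holds). Time passes only in rows, so rows that do not move let the fingers close. It gives the time, the measured TCP pose, the force, the opening and the grip force at its end, in the units of the state.
- monitor.state(): the state, without advancing time (a new reading comes with each control period).
- get_image(name): name is "scene" or "top" or "wrist"; returns a dict with "color" (384x512x3 uint8, red, green, blue), "mtx" (3x3 intrinsics, pixels), "extrinsics" (4x4, takes a point from camera to world coordinates). Camera axes: x right, y down, z forward; pixel columns grow to the right and rows downward; lengths in m; the calibration is good to about 2 mm. A picture is of the moment at which its call begins. There is no depth.
- workorder.close_job(): hands the job in; it is judged then, once.
Trained networks look in a picture, given as the dict that the camera call returned (one of the last four; its "shot" number tells which), for a name from the list of things; names that differ only in an ending like _2 or _b are one class to them, and where a whole thing is asked for, a point or a joint stands for the part that bears it (a point fixed in the world has none). Each returns a list of dicts, best first, with "score" (0 to 1); they miss things now and then, are a little off and sometimes report something else, mostly with a low value. They report only what shows in the picture. A call takes as long as a camera call.
- find_in(picture, query): "bbox" ([left, top, right, bottom] in pixels, round what is visible of it).
The state is a dict: "time": time; "qpos": joint angles; "qd": joint speeds; "joint_torque": joint torques, N m; "ee_pos": TCP position; "orientation": TCP orientation; "wrist_force": force on the tool from outside, world axes, zero at the start; "torque": the same for the moment, N m; "finger_gap": opening from 0.0 (shut) to 1.0 (fully open); "gripper_force": force on a finger pad.
Only numpy, scipy, OpenCV 4.12 (cv2) and the standard library are available. Lean on these libraries where they do the work, as an engineer would, in place of code of your own. Each camera call takes 0.05 s, during which the arm holds its last target. There are 200 camera calls.

TASK

Finish the green camera board in its carrier: set the finned heat sink flat and square on the processor and the small fan flat, centred and square on top of the heat sink, and drop the lens cell fully home in the lens mount, its lug turned into the mount's notch. Stand the capacitor upright midway between the processor and the lens mount, on the printed white circle. Let go of everything, and leave the red bin, the screwdriver and the multimeter where they are.

Things in the scene. Friction and masses are not known exactly. Their poses are not given: they have to be found in the camera images.
- board: green circuit board 110 x 230 x 3 mm in a grey carrier 130 x 250 x 12 mm, fixed to the bench; top face 15 mm up. Origin: centre of the underside, at bench level; y along the long side. A white circle 34 mm across is printed at its centre. Processor and lens mount sit on its y axis 75 mm either side of the centre, either way round. Other marks on it are under 2 mm high.
- processor: black square chip on the board, fixed, 36 x 36 x 4 mm with a thin steel edge. Origin at the centre of its underside (on the board's top face), sides along x and y.
- lens_mount: low mount fixed on the board: black base plate 60 x 60 x 3 mm with an aluminium ring wall, inside diameter 48 mm, outside 58 mm, top 11 mm above the plate's underside. One notch about 20 mm wide breaks the ring at its +x, which points within 0.8 rad of the board's +x. Origin: centre of the underside, on the board's top face.
- heat_sink: loose aluminium heat sink 45 x 45 mm, 25 mm high, about 90 g: a base 5 mm thick with seven upright fins that run along its x and end at the top. Origin at the centre of its underside, z up. It may sit on the processor turned by any quarter turn.
- fan: loose square black cooling fan 40 x 40 mm, 12 mm thick, about 30 g, frame closed and firm all round, a grey disc with blades in the middle. Origin at the centre of its underside, sides along x and y, z up. Any quarter turn is right.
- lens_cell: loose upright black round cell, 40 mm diameter, 42 mm high, about 80 g, glass lens on top, two thin bands. A bright lug at the foot, 9 mm wide and 8 mm high, sticks out to 30 mm from the axis at its +x; above it the cell is plainly round. Foot edge bevelled 2 x 3 mm. Origin: centre of underside. Home, it rests 3 mm above the mount's origin, its +x along the mount's +x.
- capacitor: loose upright black can capacitor, 25 mm diameter, 40 mm high, about 30 g, bright metal top. Origin at the centre of its underside, z up.
- parts_bin: bystander: open red bin 120 x 100 x 60 mm, origin at the centre of its underside.
- screwdriver: bystander: screwdriver 180 mm long lying on the bench beyond the board.
- multimeter: bystander: yellow multimeter 150 x 78 x 34 mm lying on the bench, origin at the centre of its underside.

How it is judged:
At the end, for the whole second after the job is handed in: Heat sink flat on processor, fan flat on heat sink: each centred to 9 mm, square to 0.22 rad. Lens cell seated in its mount: 6 mm, 2 mm in height, 0.35 rad, lug in notch. Capacitor standing on the board within 13 mm of its centre. All upright within 0.08 rad and at rest (horizontal distance between heat_sink and processor below 0.009 m and z of heat_sink in the frame of processor between 0.002 and 0.007 m and horizontal distance between fan and heat_sink below 0.009 m and z of fan in the frame of heat_sink between 0.022 and 0.028 m and (angle between the x axis of heat_sink and the x axis of processor, either way round below 0.22 rad or angle between the x axis of heat_sink and the y axis of processor, either way round below 0.22 rad) and (angle between the x axis of fan and the x axis of heat_sink, either way round below 0.22 rad or angle between the x axis of fan and the y axis of heat_sink, either way round below 0.22 rad) and horizontal distance between lens_cell and lens_mount below 0.006 m and z of lens_cell in the frame of lens_mount between 0.001 and 0.0055 m and angle between the x axis of lens_cell and the x axis of lens_mount, either way round below 0.35 rad and horizontal distance between capacitor and board below 0.013 m and z of capacitor in the frame of board between 0.012 and 0.018 m and angle between each of heat_sink, fan, lens_cell, capacitor's own z axis and vertical below 0.08 rad and linear speed of each of heat_sink, fan, lens_cell, capacitor below 0.02 m/s and angular speed of each of heat_sink, fan, lens_cell, capacitor below 0.2 rad/s); the robot touches nothing.
It fails at once if the red bin is pushed more than 30 mm from its place (distance of parts_bin from where it was at the start of the episode above 0.03 m).
It fails at once if the screwdriver is pushed more than 30 mm from its place (distance of screwdriver from where it was at the start of the episode above 0.03 m).
It fails at once if the multimeter is pushed more than 30 mm from its place (distance of multimeter from where it was at the start of the episode above 0.03 m).
It also fails if it takes over 90 s, if anything falls off the work surface, if the arm or the gripper's body presses on something with over 40 N, if the wrist force passes 120 N, or if a joint passes its speed limit or range.

## Working session

There is one attempt and no reset: what is moved stays moved. The work goes in short steps, Python scripts to look and compute and a shell command to move; the robot and the scene stay as the last step left them, time stands still between calls to the robot, and variables do not carry over. Pictures are saved under pics/ and viewed, at most 14 in all, crops included, and the job is handed in when it is done.

```bash
mkdir -p pics; cat > h.py <<'E'
import numpy as np, cv2
from scipy.spatial.transform import Rotation as R
from bench import monitor, get_image, workorder, find_in
def save(n,img): cv2.imwrite(f'pics/{n}.png',img[:,:,::-1])
def p2w(p,uv,z):
    d=np.linalg.inv(p['mtx'])@np.array([uv[0],uv[1],1.]); E=np.array(p['extrinsics'])
    d=E[:3,:3]@d; o=E[:3,3]; return o+d*(z-o[2])/d[2]
def w2p(p,X):
    E=np.linalg.inv(p['extrinsics']); c=E[:3,:3]@np.array(X,float)+E[:3,3]; q=p['mtx']@c; return q[:2]/q[2]
E
python3 - <<'E'
from h import *
s=monitor.state(); print({k:np.round(v,3).tolist() for k,v in s.items()})
t=get_image('top'); save('top0',cv2.resize(t['color'],(800,600),interpolation=cv2.INTER_CUBIC)); c=get_image('scene'); save('scene0',cv2.resize(c['color'],(800,600)))
for n,p in(('top',t),('scene',c)):
  print(n,np.round(p['extrinsics'],3).tolist(),np.round(p['mtx'],1).tolist())
  for q in 'board processor lens_mount heat_sink fan lens_cell capacitor parts_bin screwdriver multimeter'.split():
    print(q,[(np.round(d['bbox'],0).tolist(),round(d['score'],2)) for d in find_in(p,q)[:2]])
E
```

```text
{'time': 0.0, 'qpos': [-1.313, 0.69, -0.195, 1.566, 0.157, 0.902, -0.215], 'qd': [0.001, 0.001, 0.001, -0.001, 0.001, 0.001, 0.0], 'joint_torque': [0.0, -53.962, -1.267, -15.854, 0.009, 0.01, -0.0], 'ee_pos': [0.139, 0.609, 0.23], 'orientation': [-3.14, 0.0, 2.918], 'wrist_force': [0.131, 0.459, 0.7], 'torque': [0.051, 0.019, 0.063], 'gripper_force': 0.0, 'finger_gap': 1.0}
top [[-0.021, -0.988, 0.156, 0.492], [-1.0, 0.018, -0.019, 0.018], [0.016, -0.156, -0.988, 0.982], [0.0, 0.0, 0.0, 1.0]] [[384.7, 0.0, 252.6], [0.0, 384.7, 192.3], [0.0, 0.0, 1.0]]
board [([204.0, 160.0, 308.0, 226.0], 0.61)]
processor [([222.0, 177.0, 236.0, 195.0], 0.8)]
lens_mount [([270.0, 180.0, 301.0, 213.0], 0.66)]
heat_sink [([281.0, 247.0, 302.0, 264.0], 0.83)]
fan [([116.0, 250.0, 140.0, 268.0], 0.84)]
lens_cell [([348.0, 246.0, 368.0, 267.0], 0.7), ([204.0, 158.0, 308.0, 225.0], 0.63)]
capacitor [([208.0, 254.0, 219.0, 265.0], 0.53), ([230.0, 132.0, 299.0, 144.0], 0.41)]
parts_bin [([74.0, 150.0, 129.0, 207.0], 0.83)]
screwdriver [([239.0, 132.0, 300.0, 143.0], 0.66)]
multimeter [([367.0, 150.0, 411.0, 211.0], 0.96)]
scene [[-0.864, 0.429, -0.264, 0.954], [0.504, 0.728, -0.464, 0.549], [-0.007, -0.534, -0.846, 1.048], [0.0, 0.0, 0.0, 1.0]] [[433.6, 0.0, 254.8], [0.0, 433.6, 194.2], [0.0, 0.0, 1.0]]
board [([219.0, 161.0, 291.0, 247.0], 0.58)]
processor [([256.0, 215.0, 271.0, 231.0], 0.61)]
lens_mount [([234.0, 169.0, 254.0, 189.0], 0.59)]
heat_sink [([276.0, 145.0, 291.0, 166.0], 0.82)]
fan [([358.0, 256.0, 378.0, 274.0], 0.67)]
lens_cell [([254.0, 109.0, 261.0, 126.0], 0.67), ([287.0, 295.0, 357.0, 357.0], 0.52)]
capacitor [([318.0, 193.0, 332.0, 210.0], 0.57)]
parts_bin [([287.0, 294.0, 355.0, 356.0], 0.62), ([232.0, 168.0, 258.0, 188.0], 0.47)]
screwdriver [([184.0, 192.0, 220.0, 241.0], 0.57)]
multimeter [([165.0, 104.0, 218.0, 141.0], 0.86), ([274.0, 145.0, 296.0, 167.0], 0.65)]
```

View pics/top0.png

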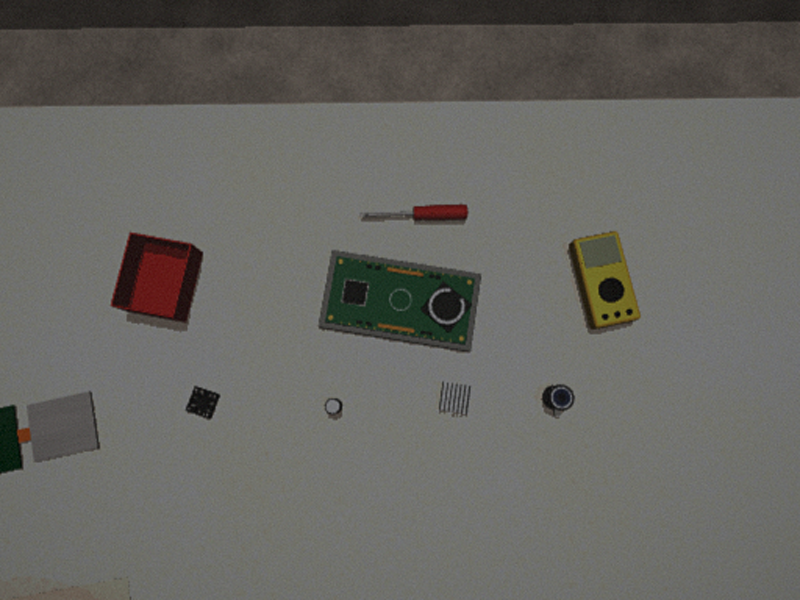

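```bash
python3 - <<'E'
from h import *
t=get_image('top');c=get_image('scene');w=get_image('wrist')
a=cv2.resize(t['color'][110:280,100:420],(800,425),interpolation=cv2.INTER_CUBIC); save('crop1',a)
b=lambda x:((x[0]+x[2])/2,(x[1]+x[3])/2)
for n,x,z in(('proc',(222,177,236,195),.019),('mount',(270,180,301,213),.022),('hs',(281,247,302,264),.02),('fan',(116,250,140,268),.01),('cell',(348,246,368,267),.03),('cap',(208,254,219,265),.03),('circ',(0,0,0,0),.015)):
  print(n,np.round(p2w(t,b(x),z),3))
print(np.round(w['extrinsics'],3).tolist(),w['mtx'].round(1).tolist())
E
```

```text
proc [0.661 0.059 0.019]
mount [ 0.631 -0.083  0.022]
hs [ 0.483 -0.093  0.02 ]
fan [0.483 0.312 0.01 ]
cell [ 0.478 -0.256  0.03 ]
cap [0.478 0.098 0.03 ]
circ [1.188 0.679 0.015]
[[0.221, 0.929, 0.295, 0.062], [0.975, -0.211, -0.067, 0.626], [-0.0, 0.303, -0.953, 0.375], [0.0, 0.0, 0.0, 1.0]] [[298.7, 0.0, 259.9], [0.0, 298.7, 190.1], [0.0, 0.0, 1.0]]
```

View pics/crop1.png

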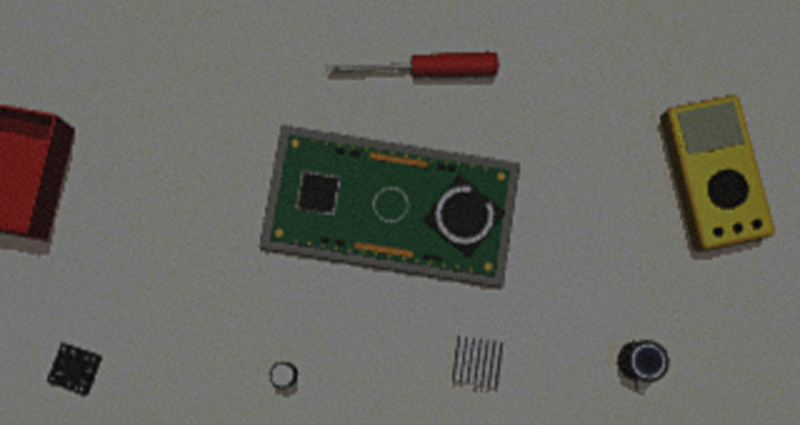

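```bash
cat >> h.py <<'E'
def plan(x,y,z,yaw=None):
    """shift (units) along present tool axes from measured pose, and z-turn (units), to reach target with tool down"""
    s=monitor.state(); r=R.from_euler('xyz',s['orientation']); Y=s['orientation'][2]
    d=r.inv().apply(np.array([x,y,z])-s['ee_pos'])/.06
    tilt=(r.inv()*R.from_euler('xyz',[np.pi,0,Y])).as_rotvec(degrees=True)/8
    t=0 if yaw is None else -((yaw-Y+np.pi/2)%np.pi-np.pi/2)*180/np.pi/8
    print('t',round(s['time'],2),'shift',d.round(3),'turn z',round(t,2),'tilt',tilt.round(2),'yaw',round(Y,3),'q7',round(s['qpos'][6],2),'gap',round(s['finger_gap'],3))
E
python3 - <<'E'
from h import *
plan(.47,.22,.33,2.2)
E
```

```text
t 1.25 shift [-6.824 -5.103 -1.645] turn z 5.14 tilt [ 0. -0. -0.] yaw 2.918 q7 -0.22 gap 1.003
```

The crop shows processor (318,193), circle (391,205), lens mount (465,213), fan (75,369), capacitor (283,375), heat sink (478,364) and lens cell (643,362) with its lug toward the robot. Moving over the loose parts to look closer.

```bash
python3 -m handwheel '[-0.76,-0.57,-0.18,0,0,0, -0.76,-0.57,-0.18,0,0,0, -0.76,-0.57,-0.18,0,0,0, -0.76,-0.57,-0.18,0,0,0, -0.76,-0.57,-0.18,0,0,0, -0.76,-0.57,-0.18,0,0,0, -0.76,-0.57,-0.18,0,0,0, -0.76,-0.57,-0.18,0,0,0, -0.76,-0.57,-0.18,0,0,0]' && python3 -m handwheel '[0,0,0,0,0,1, 0,0,0,0,0,1, 0,0,0,0,0,1, 0,0,0,0,0,1, 0,0,0,0,0,1, 0,0,0,0,0,1, 0,0,0,0,0,1, 0,0,0,0,0,1, 0,0,0,0,0,1, 0,0,0,0,0,0]'
python3 - <<'E'
from h import *
w=get_image('wrist'); save('w1',cv2.resize(w['color'],(800,600)))
for q,z in zip('board processor lens_mount heat_sink fan capacitor'.split(),(.015,.019,.024,.025,.012,.04)):
    print(q,[(np.round(d['bbox'],0).tolist(),round(d['score'],2),p2w(w,((d['bbox'][0]+d['bbox'][2])/2,(d['bbox'][1]+d['bbox'][3])/2),z).round(3)) for d in find_in(w,q)[:2]])
plan(.483,-.093,.3)
E
```

```text
time: 2.38
ee_pos: [0.4716, 0.2168, 0.3291]
orientation: [3.141, 0.0, 2.918]
wrist_force: [1.3, 0.3, -1.2]
finger_gap: 1.0
gripper_force: 0.0
time: 3.62
ee_pos: [0.4704, 0.2184, 0.3286]
orientation: [3.141, 0.0, 1.663]
wrist_force: [0.6, -0.2, 0.2]
finger_gap: 1.003
gripper_force: 0.0
board [([291.0, 208.0, 406.0, 342.0], 0.89, array([0.646, 0.008, 0.015]))]
processor [([353.0, 233.0, 377.0, 254.0], 0.67, array([0.662, 0.074, 0.019]))]
lens_mount [([307.0, 297.0, 352.0, 337.0], 0.78, array([ 0.625, -0.077,  0.024]))]
heat_sink [([237.0, 297.0, 269.0, 334.0], 0.78, array([ 0.485, -0.086,  0.025]))]
fan [([260.0, 67.0, 294.0, 108.0], 0.81, array([0.486, 0.308, 0.012]))]
capacitor [([250.0, 210.0, 265.0, 232.0], 0.74, array([0.476, 0.107, 0.04 ]))]
t 3.98 shift [-5.183 -0.265  0.474] turn z 0 tilt [ 0. -0. -0.] yaw 1.662 q7 -0.37 gap 1.003
```

```bash
python3 -m handwheel '[-0.85,0.145,0.36,0,0,0, -0.85,0.145,0.36,0,0,0, -0.85,0.145,0.36,0,0,0, -0.85,0.145,0.36,0,0,0, -0.85,0.145,0.36,0,0,0, -0.85,0.145,0.36,0,0,0, 0,0,0,0,0,0, 0,0,0,0,0,0]'
python3 - <<'E'
from h import *
w=get_image('wrist'); save('w2',cv2.resize(w['color'],(800,600),interpolation=cv2.INTER_CUBIC)); np.savez('w2.npz',**{k:np.array(w[k]) for k in('color','mtx','extrinsics')})
for q,z in zip('board processor lens_mount heat_sink lens_cell capacitor'.split(),(.015,.019,.024,.025,.042,.04)):
    print(q,[(np.round(d['bbox'],0).tolist(),round(d['score'],2),p2w(w,((d['bbox'][0]+d['bbox'][2])/2,(d['bbox'][1]+d['bbox'][3])/2),z).round(3)) for d in find_in(w,q)[:2]])
E
```

```text
time: 4.97
ee_pos: [0.5502, -0.0813, 0.1988]
orientation: [-3.141, -0.001, 1.661]
wrist_force: [-0.3, 1.0, 0.9]
finger_gap: 0.996
gripper_force: 0.0
board [([263.0, 0.0, 463.0, 226.0], 0.67, array([ 0.653, -0.012,  0.015]))]
processor [([357.0, 4.0, 411.0, 61.0], 0.96, array([0.657, 0.065, 0.019]))]
lens_mount [([296.0, 137.0, 369.0, 214.0], 0.84, array([ 0.63 , -0.081,  0.024]))]
heat_sink [([177.0, 148.0, 224.0, 202.0], 0.96, array([ 0.485, -0.093,  0.025]))]
lens_cell [([172.0, 274.0, 214.0, 323.0], 0.73, array([ 0.484, -0.242,  0.042]))]
capacitor []
```

View pics/w2.png

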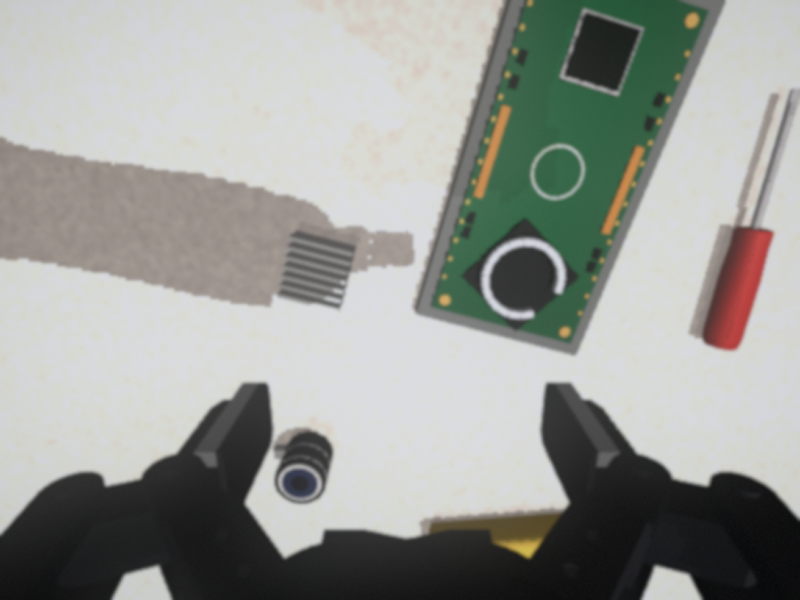

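The view shows processor corners near (585,10),(643,27),(617,95),(560,77), circle at (557,172), the mount at (524,277) with its notch at about (550,306), and the heat sink's top at (297,231)-(341,308). Its fins run nearly along image columns.

```bash
python3 - <<'E'
from h import *
w=dict(np.load('w2.npz')); k=.64
P=lambda L,z:np.array([p2w(w,(u*k,v*k),z)[:2] for u,v in L])
def quad(n,L,z):
    q=P(L,z); c=q.mean(0); e=np.roll(q,-1,0)-q; a=np.arctan2(e[:,1],e[:,0]); m=np.angle(np.exp(4j*a).mean())/4
    print(n,c.round(4),'sides',np.linalg.norm(e,axis=1).round(4),'angle mod90',m.round(3))
quad('proc',[(585,10),(643,27),(617,95),(560,77)],.019)
quad('plate',[(525,218),(577,277),(517,330),(463,275)],.018)
quad('hs',[(297,231),(356,247),(341,308),(278,293)],.025)
print('circ',P([(557,172)],.015).round(4))
r=P([(524,277),(562,292),(533,316)],.026); print('ring',r.round(4)); 
b=P([(419,310),(575,352),(510,0),(718,7)],.012); print('carrier',b.round(4),np.arctan2(*(b[1]-b[0])[::-1]))
g=cv2.cvtColor(w['color'],cv2.COLOR_RGB2GRAY).astype(float)
E
```

```text
proc [0.6581 0.0633] sides [0.0378 0.04   0.0389 0.0389] angle mod90 -0.181
plate [ 0.6321 -0.0838] sides [0.0586 0.0574 0.0596 0.0581] angle mod90 -0.7
hs [ 0.4881 -0.091 ] sides [0.0415 0.0462 0.0458 0.0474] angle mod90 -0.195
circ [[ 0.6455 -0.01  ]]
ring [[ 0.6325 -0.0823]
 [ 0.6611 -0.0907]
 [ 0.6438 -0.1105]]
carrier [[ 0.5623 -0.1182]
 [ 0.6856 -0.1414]
 [ 0.5982  0.0887]
 [ 0.7272  0.0966]] -0.18546322429406834
```

```bash
python3 -m handwheel '[0,0,0,0,0,1, 0,0,0,0,0,1, 0,0,0,0,0,0]' && python3 - <<'E'
from h import *
plan(.487,-.092,.003,1.376)
E
```

```text
time: 5.7
ee_pos: [0.5502, -0.0813, 0.199]
orientation: [3.141, 0.0, 1.384]
wrist_force: [-0.2, 0.1, -0.5]
finger_gap: 1.001
gripper_force: 0.0
t 5.7 shift [-0.369 -1.003  3.266] turn z 0.06 tilt [0. 0. 0.] yaw 1.384 q7 0.03 gap 1.001
```

```bash
python3 -m handwheel '[-0.185,-0.5,0,0,0,0.06, -0.184,-0.5,0.4,0,0,0, 0,0,0.8,0,0,0, 0,0,0.8,0,0,0, 0,0,0.7,0,0,0, 0,0,0.4,0,0,0, 0,0,0.16,0,0,0, 0,0,0,0,0,0]' && python3 -m handwheel '[0,0,0,0,0,0, 0,0,0,0,0,0, 0,0,0,0,0,0, 0,0,0,0,0,0, 0,0,0,0,0,0, 0,0,0,0,0,0]' 0.2 40
```

```text
time: 6.7
ee_pos: [0.4872, -0.0919, 0.0033]
orientation: [-3.142, -0.0, 1.375]
wrist_force: [-0.0, -0.5, 0.3]
finger_gap: 1.004
gripper_force: 0.0
time: 7.45
ee_pos: [0.4875, -0.092, 0.0043]
orientation: [3.14, -0.0, 1.374]
wrist_force: [-0.4, 0.8, 5.9]
finger_gap: 0.519
gripper_force: 41.3
```

```bash
python3 -m handwheel '[0,0,-0.3,0,0,0, 0,0,-0.6,0,0,0, 0,0,-0.6,0,0,0, 0,0,0,0,0,0]' && python3 - <<'E'
from h import *
plan(.658,.063,.024,1.39)
E
```

```text
time: 7.95
ee_pos: [0.4888, -0.0924, 0.0965]
orientation: [3.136, -0.0, 1.373]
wrist_force: [0.9, 0.2, -1.2]
finger_gap: 0.515
gripper_force: 42.5
t 7.95 shift [3.092 2.251 1.222] turn z -0.12 tilt [ 0.04 -0.   -0.  ] yaw 1.373 q7 0.09 gap 0.515
```

```bash
python3 -m handwheel '[0.5,0.37,0,0,0,-0.12, 0.65,0.47,0,0,0,0, 0.65,0.47,0,0,0,0, 0.65,0.47,0,0,0,0, 0.5,0.37,0,0,0,0, 0.14,0.1,0,0,0,0, 0,0,0,0,0,0, 0,0,0,0,0,0]' && python3 - <<'E'
from h import *
w=get_image('wrist'); save('w3',w['color'][60:384,60:460]); np.savez('w3.npz',**{k:np.array(w[k]) for k in('color','mtx','extrinsics')})
plan(.658,.063,.024,1.39)
E
```

```text
time: 8.95
ee_pos: [0.6521, 0.0636, 0.093]
orientation: [-3.14, 0.002, 1.388]
wrist_force: [-0.3, -0.0, -1.3]
finger_gap: 0.516
gripper_force: 42.4
t 9.0 shift [0.008 0.097 1.152] turn z -0.01 tilt [-0.01  0.01 -0.  ] yaw 1.388 q7 -0.15 gap 0.516
```

View pics/w3.png

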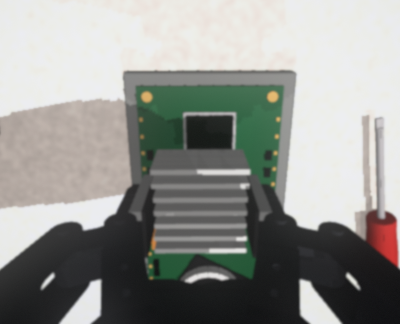

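```bash
python3 - <<'E'
from h import *
w=dict(np.load('w3.npz'))
a=p2w(w,(244,173),.019);b=p2w(w,(295,173),.019);print(a,b,(a+b)/2+.018*np.array([np.sin(-.18),-np.cos(-.18),0]))
E
python3 -m handwheel '[0.008,0.097,0,0,0,0, 0,0,0.4,0,0,0, 0,0,0.4,0,0,0, 0,0,0.2,0,0,0, 0,0,0.1,0,0,0, 0,0,0.05,0,0,0, 0,0,0,0,0,0]'
```

```text
[0.64349423 0.0868367  0.019     ] [0.68117018 0.07993428 0.019     ] [0.65910967 0.06567631 0.019     ]
time: 9.88
ee_pos: [0.6598, 0.0651, 0.0248]
orientation: [3.141, -0.0, 1.39]
wrist_force: [0.3, 0.4, -1.4]
finger_gap: 0.509
gripper_force: 42.4
```

```bash
python3 -m handwheel '[0,0,0.024,0,0,0, 0,0,0,0,0,0]' && python3 -m handwheel '[0,0,0,0,0,0, 0,0,0,0,0,0, 0,0,-0.3,0,0,0, 0,0,-0.9,0,0,0, 0,0,-0.9,0,0,0, 0,0,-0.9,0,0,0, 0,0,0,0,0,0]' 0.7 && python3 - <<'E'
from h import *
w=get_image('wrist'); save('w4',w['color'])
print([(np.round(d['bbox']).tolist(),d['score']) for d in find_in(w,'heat_sink')[:1]])
plan(.485,.31,.2)
E
```

```text
time: 10.12
ee_pos: [0.6599, 0.0652, 0.0234]
orientation: [3.14, -0.0, 1.39]
wrist_force: [0.3, -0.3, 1.3]
finger_gap: 0.511
gripper_force: 42.6
time: 11.0
ee_pos: [0.663, 0.0649, 0.2095]
orientation: [3.13, -0.003, 1.39]
wrist_force: [-0.4, -0.5, 1.0]
finger_gap: 0.699
gripper_force: 0.0
[([233.0, 149.0, 276.0, 196.0], 0.62)]
t 11.1 shift [ 3.492 -3.592  0.067] turn z 0 tilt [ 0.01 -0.01 -0.  ] yaw 1.39 q7 -0.17 gap 0.701
```

View pics/w4.png

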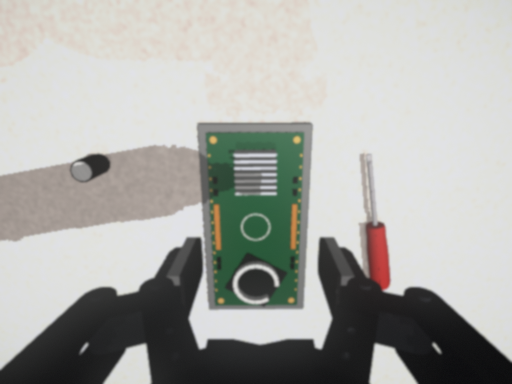

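The heat sink sits square on the processor, its top at (255,173); the capacitor is at (88,168). Next the fan.

```bash
python3 -m handwheel '[0.5,-0.51,0,0,0,0, 0.7,-0.72,0,0,0,0, 0.7,-0.72,0,0,0,0, 0.7,-0.72,0,0,0,0, 0.5,-0.51,0,0,0,0, 0.39,-0.41,0,0,0,0, 0,0,0,0,0,0, 0,0,0,0,0,0]' 1 && python3 - <<'E'
from h import *
w=get_image('wrist'); np.savez('w5.npz',**{k:np.array(w[k]) for k in('color','mtx','extrinsics')})
d=find_in(w,'fan')[0]; print(d,p2w(w,((d['bbox'][0]+d['bbox'][2])/2,(d['bbox'][1]+d['bbox'][3])/2),.012))
l,t,r,b=[int(v) for v in d['bbox']]; l-=10;t-=10;r+=10;b+=10
g=cv2.cvtColor(w['color'][t:b,l:r],cv2.COLOR_RGB2GRAY); T,m=cv2.threshold(g,0,255,cv2.THRESH_BINARY_INV+cv2.THRESH_OTSU)
c=max(cv2.findContours(m,0,2)[0],key=cv2.contourArea); q=cv2.boxPoints(cv2.minAreaRect(c))+[l,t]
Q=np.array([p2w(w,u,.012)[:2] for u in q]); e=np.roll(Q,-1,0)-Q
print(Q.mean(0),np.linalg.norm(e,axis=1),np.arctan2(e[:,1],e[:,0]))
v=cv2.resize(w['color'][t:b,l:r],None,fx=5,fy=5); cv2.polylines(v,[np.int32((q-[l,t])*5)],True,(255,0,0)); save('fan',v)
plan(Q.mean(0)[0],Q.mean(0)[1],.002)
E
```

```text
time: 12.1
ee_pos: [0.4851, 0.3084, 0.2021]
orientation: [-3.141, 0.002, 1.389]
wrist_force: [0.0, -0.8, 1.1]
finger_gap: 1.002
gripper_force: 0.0
{'bbox': [243.3, 143.6, 281.3, 184.2], 'score': 0.86} [0.48725844 0.30979923 0.012     ]
[0.48581103 0.30870956] [0.04337329 0.04046025 0.0436574  0.04205405] [ 1.20596779 -0.35169803 -1.8990507   2.78333522]
t 12.2 shift [ 0.019 -0.004  3.341] turn z 0 tilt [0.   0.01 0.  ] yaw 1.388 q7 -0.58 gap 1.001
```

View pics/fan.png

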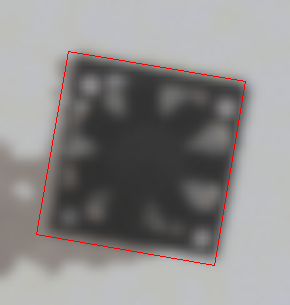

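The fan's outline fits (sides 40–43 mm), angle −0.357.

```bash
python3 -m handwheel '[0.03,-0.004,0,0,0,0.62, 0,0,0.5,0,0,0.63, 0,0,0.8,0,0,0, 0,0,0.8,0,0,0, 0,0,0.7,0,0,0, 0,0,0.35,0,0,0, 0,0,0.13,0,0,0, 0,0,0,0,0,0]' && python3 -m handwheel '[0,0,0,0,0,0, 0,0,0,0,0,0, 0,0,0,0,0,0, 0,0,0,0,0,0, 0,0,0,0,0,0, 0,0,0,0,0,0]' 0.2 30 && python3 -m handwheel '[0,0,-0.3,0,0,0, 0,0,-0.6,0,0,0, 0,0,-0.8,0,0,0, 0,0,0,0,0,0, 0,0,0,0,0,0]' && python3 - <<'E'
from h import *
w=get_image('wrist'); save('w6',w['color'][100:384,60:460])
plan(.6594,.0652,.12,1.39)
E
```

```text
time: 13.2
ee_pos: [0.4858, 0.3109, 0.0061]
orientation: [3.141, 0.0, 1.214]
wrist_force: [-0.2, -0.1, 0.6]
finger_gap: 0.997
gripper_force: 0.0
time: 13.95
ee_pos: [0.4856, 0.3119, 0.0071]
orientation: [3.141, -0.001, 1.216]
wrist_force: [-1.5, -0.5, 4.8]
finger_gap: 0.453
gripper_force: 29.9
time: 14.58
ee_pos: [0.4848, 0.3117, 0.1085]
orientation: [-3.141, -0.0, 1.216]
wrist_force: [0.6, -0.6, -1.1]
finger_gap: 0.447
gripper_force: 30.5
t 14.62 shift [-2.836  4.161 -0.206] turn z -1.25 tilt [-0.01  0.01 -0.  ] yaw 1.216 q7 -0.66 gap 0.455
```

View pics/w6.png

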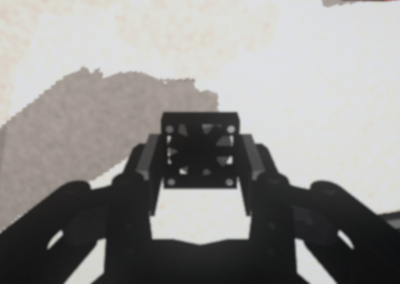

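Fan held level and square between the pads, its top centred near crop (200,150).

```bash
python3 -m handwheel '[-0.35,0.52,-0.1,0,0,0, -0.5,0.73,-0.1,0,0,0, -0.55,0.81,0,0,0,0, -0.55,0.81,0,0,0,0, -0.55,0.81,0,0,0,0, -0.33,0.48,0,0,0,0, 0,0,0,0,0,-0.65, 0,0,0,0,0,-0.6, 0,0,0,0,0,0]' && python3 - <<'E'
from h import *
w=get_image('wrist'); save('w7',cv2.resize(w['color'][100:384,110:410],(600,568)));np.savez('w7.npz',**{k:np.array(w[k]) for k in('color','mtx','extrinsics')})
plan(.6594,.0652,.06,1.39)
E
```

```text
time: 15.75
ee_pos: [0.6591, 0.0655, 0.1185]
orientation: [-3.139, 0.0, 1.389]
wrist_force: [0.3, -0.6, -0.4]
finger_gap: 0.453
gripper_force: 30.5
t 15.8 shift [-0.005  0.006  0.98 ] turn z -0.01 tilt [-0.02  0.   -0.  ] yaw 1.389 q7 -0.18 gap 0.452
```

View pics/w7.png

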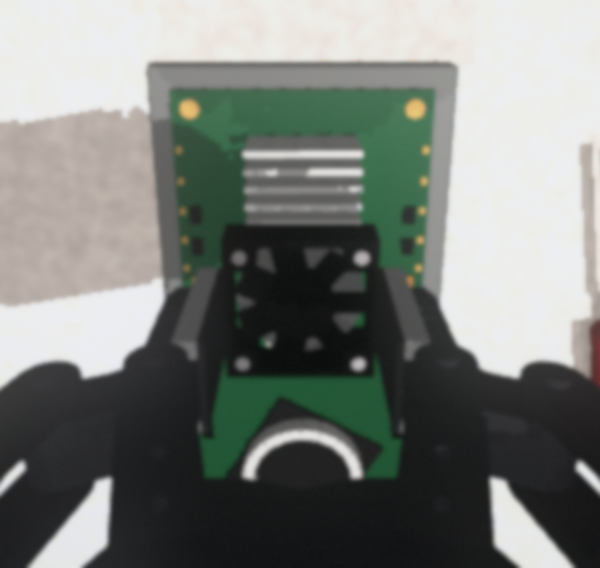

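```bash
python3 - <<'E'
from h import *
w=dict(np.load('w7.npz')); f=lambda u,v,z:p2w(w,(110+u/2,100+v/2),z)
q=np.array([f(u,v,.1235) for u,v in((222,243),(379,243),(373,376),(229,376))]); print(q.round(4),q.mean(0).round(4))
a,b=f(243,150,.044),f(363,150,.044); print(a.round(4),b.round(4),((a+b)/2+.0225*np.array([np.sin(-.18),-np.cos(-.18),0])).round(4))
E
```

```text
[[0.6423 0.0853 0.1235]
 [0.6813 0.0782 0.1235]
 [0.6741 0.0396 0.1235]
 [0.6355 0.0465 0.1235]] [0.6583 0.0624 0.1235]
[0.6408 0.0888 0.044 ] [0.6853 0.0807 0.044 ] [0.659  0.0626 0.044 ]
```

Fan and heat sink centres agree to 1 mm; lowering.

```bash
python3 -m handwheel '[0,0,0.4,0,0,0, 0,0,0.4,0,0,0, 0,0,0.2,0,0,0, 0,0,0.08,0,0,0, 0,0,0.035,0,0,0, 0,0,0,0,0,0, 0,0,0,0,0,0]'
```

```text
time: 16.68
ee_pos: [0.6606, 0.0656, 0.0538]
orientation: [3.14, -0.0, 1.39]
wrist_force: [0.7, 0.4, 0.1]
finger_gap: 0.453
gripper_force: 30.5
```

```bash
python3 -m handwheel '[0,0,0.03,0,0,0, 0,0,0.015,0,0,0, 0,0,0,0,0,0]' &&  python3 -m handwheel '[0,0,0,0,0,0, 0,0,0,0,0,0, 0,0,-0.2,0,0,0, 0,0,-0.7,0,0,0, 0,0,-0.9,0,0,0, 0,0,-0.9,0,0,0, 0,0,0,0,0,0]' 0.62 && python3 - <<'E'
from h import *
w=get_image('wrist'); save('w8',w['color'][100:384,110:410]);np.savez('w8.npz',**{k:np.array(w[k]) for k in('color','mtx','extrinsics')})
for n,z in(('fan',.056),('capacitor',.04)):
  for d in find_in(w,n)[:1]: print(n,np.round(d['bbox']),d['score'],p2w(w,((d['bbox'][0]+d['bbox'][2])/2,(d['bbox'][1]+d['bbox'][3])/2),z).round(4))
plan(.48,-.17,.22)
E
```

```text
time: 17.05
ee_pos: [0.6603, 0.0656, 0.0511]
orientation: [3.141, -0.0, 1.39]
wrist_force: [-0.2, -0.1, 5.3]
finger_gap: 0.451
gripper_force: 31.0
time: 17.92
ee_pos: [0.6638, 0.0654, 0.2186]
orientation: [3.13, -0.003, 1.39]
wrist_force: [0.2, -0.4, 0.5]
finger_gap: 0.619
gripper_force: 0.0
fan [236. 152. 272. 195.] 0.96 [0.6587 0.0647 0.056 ]
capacitor [ 78. 154. 111. 178.] 0.66 [0.487  0.1013 0.04  ]
t 18.07 shift [-4.401 -2.238 -0.128] turn z 0 tilt [-0.01  0.   -0.  ] yaw 1.39 q7 -0.19 gap 0.618
```

View pics/w8.png

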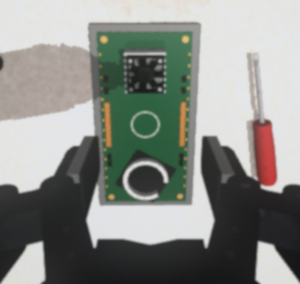

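Fan is centred on the sink (crop (146,73)). Now the lens cell.

```bash
python3 -m handwheel '[-0.6,-0.3,0,0,0,0, -0.9,-0.43,0.06,0,0,0, -0.9,-0.43,0.06,0,0,0, -0.9,-0.43,0.06,0,0,0, -0.9,-0.43,0.06,0,0,0, -0.6,-0.3,0.06,0,0,0, -0.13,-0.07,0,0,0,0, 0,0,0,0,0,0, 0,0,0,0,0,0]' 1 && python3 - <<'E'
from h import *
w=get_image('wrist'); d=find_in(w,'lens_cell')[0]; print(d); np.savez('w9.npz',**{k:np.array(w[k]) for k in('color','mtx','extrinsics')})
l,t,r,b=[int(v) for v in d['bbox']]; l=max(0,l-25);t-=25;r+=25;b+=25; print(l,t,r,b)
save('cell',cv2.resize(w['color'][t:b,l:r],None,fx=6,fy=6,interpolation=cv2.INTER_CUBIC)[:600,:800])
plan(.48,-.25,.22)
E
```

```text
time: 19.2
ee_pos: [0.467, -0.198, 0.1941]
orientation: [-3.142, -0.001, 1.393]
wrist_force: [-0.0, 0.6, 0.8]
finger_gap: 1.001
gripper_force: 0.0
{'bbox': [255.0, 191.8, 305.3, 244.3], 'score': 0.84}
230 166 330 269
t 19.3 shift [-0.812  0.366 -0.43 ] turn z 0 tilt [ 0.   -0.01 -0.  ] yaw 1.393 q7 0.28 gap 0.997
```

View pics/cell.png

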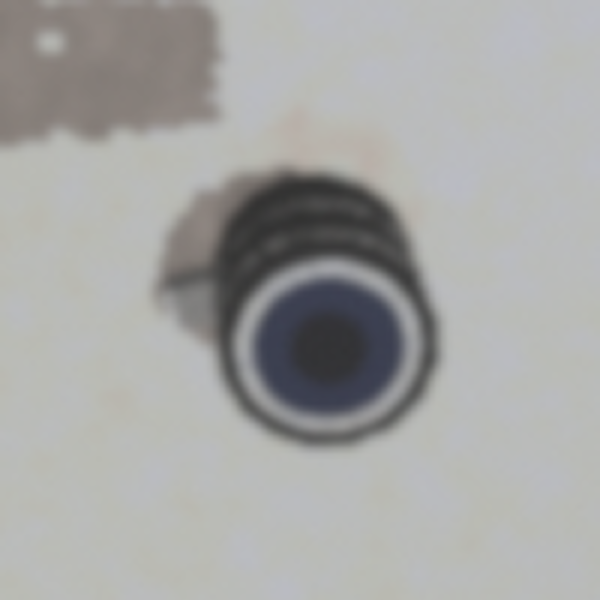

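The cell's glass is centred at crop (328,348); the lug is the bright stub to the left at about (160–215, 270–320). I'll compare with the projected lug model for candidate angles.

```bash
python3 - <<'E'
from h import *
w=dict(np.load('w9.npz')); c=p2w(w,(230+328/6,166+348/6),.042); print('cell',c.round(4))
v=cv2.resize(w['color'][180:255,230:330],(800,600),interpolation=cv2.INTER_CUBIC); v=cv2.convertScaleAbs(v,alpha=1.4,beta=-60)
pj=lambda X:((np.array(w2p(w,X))-[230,180])*8)
th=np.linspace(0,6.283,60)
for r,z in((.02,.042),(.02,0.)):
  cv2.polylines(v,[np.int32([pj([c[0]+r*np.cos(t),c[1]+r*np.sin(t),z]) for t in th])],True,(0,255,0))
for a,col in((-2.8,(255,0,0)),(-3.0,(0,0,255)),(3.08,(255,0,255))):
  ca,sa=np.cos(a),np.sin(a)
  cv2.polylines(v,[np.int32([pj([c[0]+x*ca-y*sa,c[1]+x*sa+y*ca,.008]) for x,y in((.02,.0045),(.03,.0045),(.03,-.0045),(.02,-.0045))])],False,col)
save('cell2',v)
E
```

```text
cell [ 0.4829 -0.2569  0.042 ]
```

View pics/cell2.png

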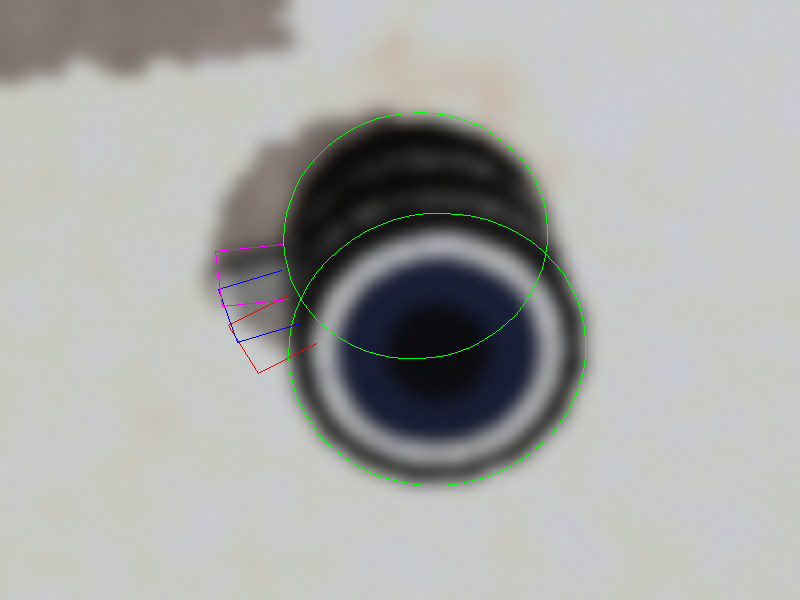

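Lug lies at about −3.07 rad (between the magenta and blue outlines), so the cell needs +2.37 rad; I grasp at yaw ≈0.25 and place at ≈2.62.

```bash
python3 -m handwheel '[0,0,0,0,0,1, 0,0,0,0,0,1, 0,0,0,0,0,1, 0,0,0,0,0,1, 0,0,0,0,0,1, 0,0,0,0,0,1, 0,0,0,0,0,1, 0,0,0,0,0,1, 0,0,0,0,0,0.2, 0,0,0,0,0,0]' && python3 - <<'E'
from h import *
print(np.round(monitor.state()['qpos'],2)); plan(.4832,-.257,.016,.25)
w=get_image('wrist'); d=find_in(w,'lens_cell')[0]; print(d,p2w(w,((d['bbox'][0]+d['bbox'][2])/2,(d['bbox'][1]+d['bbox'][3])/2),.021))
save('w10',w['color'])
E
```

```text
time: 20.55
ee_pos: [0.4663, -0.1991, 0.1944]
orientation: [-3.141, -0.0, 0.248]
wrist_force: [-0.4, 0.2, 0.9]
finger_gap: 1.001
gripper_force: 0.0
[ 0.02  0.64  0.48  1.98 -0.48  0.63 -0.51]
t 20.55 shift [0.035 1.005 2.973] turn z -0.01 tilt [-0. -0.  0.] yaw 0.248 q7 -0.51 gap 1.001
{'bbox': [295.3, 146.8, 339.9, 192.5], 'score': 0.64} [ 0.48104538 -0.26035553  0.021     ]
```

View pics/w10.png

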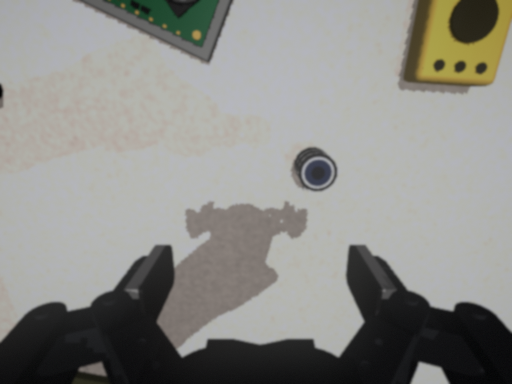

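```bash
python3 -m handwheel '[0.005,0.4,0,0,0,0, 0.005,0.5,0,0,0,0, 0,0.13,0.4,0,0,0, 0,0,0.8,0,0,0, 0,0,0.8,0,0,0, 0,0,0.6,0,0,0, 0,0,0.37,0,0,0, 0,0,0,0,0,0]' && python3 -m handwheel '[0,0,0,0,0,0, 0,0,0,0,0,0, 0,0,0,0,0,0, 0,0,0,0,0,0, 0,0,0,0,0,0, 0,0,0,0,0,0]' 0.2 40 && python3 -m handwheel '[0,0,-0.3,0,0,0, 0,0,-0.6,0,0,0, 0,0,-0.8,0,0,0, 0,0,0,0,0,0, 0,0,0,0,0,0]' && python3 - <<'E'
from h import *
w=get_image('wrist'); save('w11',cv2.resize(w['color'][100:384,110:410],(600,568)));np.savez('w11.npz',**{k:np.array(w[k]) for k in('color','mtx','extrinsics')})
plan(.632,-.083,.15)
E
```

```text
time: 21.65
ee_pos: [0.4806, -0.2589, 0.0149]
orientation: [-3.139, 0.002, 0.246]
wrist_force: [0.7, 0.7, 1.5]
finger_gap: 0.995
gripper_force: 0.0
time: 22.4
ee_pos: [0.4822, -0.2595, 0.0174]
orientation: [3.141, -0.001, 0.246]
wrist_force: [0.1, 0.7, 5.4]
finger_gap: 0.452
gripper_force: 40.1
time: 23.02
ee_pos: [0.4815, -0.2589, 0.1186]
orientation: [-3.141, -0.0, 0.246]
wrist_force: [-0.3, 0.3, -1.8]
finger_gap: 0.453
gripper_force: 40.6
t 23.07 shift [ 3.152 -2.23  -0.535] turn z 0 tilt [-0.01  0.   -0.  ] yaw 0.246 q7 -0.37 gap 0.453
```

View pics/w11.png

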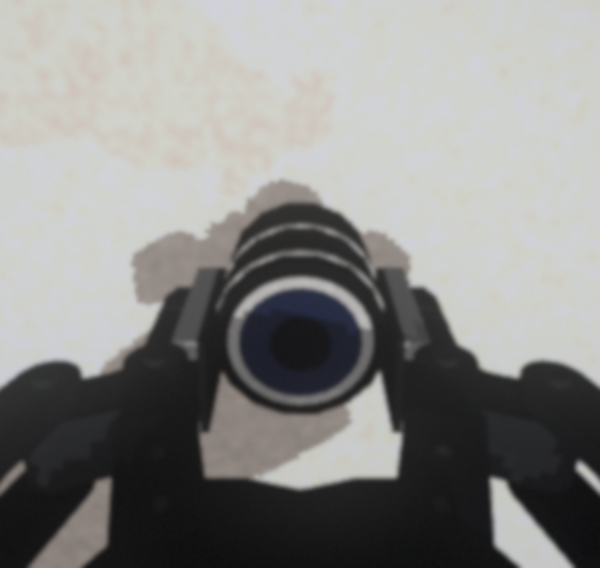

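Cell held upright, its glass centred at crop (300,338). Carry to the mount and turn.

```bash
python3 - <<'E'
from h import *
w=dict(np.load('w11.npz')); c=p2w(w,(260,269),.1432); print(c, R.from_euler('xyz',[np.pi,0,.246]).inv().apply(c-[.4815,-.2589,.1186]))
E
python3 -m handwheel '[0.45,-0.32,-0.2,0,0,0, 0.75,-0.53,-0.2,0,0,0, 0.75,-0.53,-0.14,0,0,0, 0.75,-0.53,0,0,0,0, 0.45,-0.32,0,0,0,0, 0,0,0,0,0,-0.5, 0,0,0,0,0,-1, 0,0,0,0,0,-1]' && python3 -m handwheel '[0,0,0,0,0,-1, 0,0,0,0,0,-1, 0,0,0,0,0,-1, 0,0,0,0,0,-1, 0,0,0,0,0,-1, 0,0,0,0,0,-1, 0,0,0,0,0,-1, 0,0,0,0,0,-1, 0,0,0,0,0,0]' && python3 - <<'E'
from h import *
print(np.round(monitor.state()['qpos'],2)); plan(.632,-.083,.15,2.62)
E
```

```text
[ 0.48283625 -0.25883104  0.1432    ] [ 0.00131281  0.00025853 -0.0246    ]
time: 24.08
ee_pos: [0.6312, -0.0834, 0.1488]
orientation: [-3.139, 0.003, 0.599]
wrist_force: [-0.1, -0.7, 0.2]
finger_gap: 0.452
gripper_force: 40.6
time: 25.2
ee_pos: [0.6314, -0.0838, 0.1492]
orientation: [-3.139, -0.002, 1.71]
wrist_force: [-0.5, -0.2, -0.6]
finger_gap: 0.452
gripper_force: 40.5
[ 0.    0.81  0.11  1.61 -0.12  0.74  0.3 ]
t 25.2 shift [ 0.011  0.012 -0.014] turn z -6.52 tilt [-0.02 -0.01  0.  ] yaw 1.71 q7 0.3 gap 0.452
```

```bash
python3 -m handwheel '[0,0,0,0,0,-1, 0,0,0,0,0,-1, 0,0,0,0,0,-1, 0,0,0,0,0,-1, 0,0,0,0,0,-1, 0,0,0,0,0,-1, 0,0,0,0,0,-0.52, 0,0,0,0,0,0, 0,0,0,0,0,0]' && python3 - <<'E'
from h import *
print(np.round(monitor.state()['qpos'],2)); plan(.6332,-.0834,.05,2.62)
w=get_image('wrist'); a=cv2.resize(w['color'][100:384,110:410],(420,398)); np.savez('w12.npz',**{k:np.array(w[k]) for k in('color','mtx','extrinsics')})
t=get_image('top'); u,v=w2p(t,[.632,-.083,.12]).astype(int); b=cv2.resize(t['color'][v-26:v+30,u-26:u+30],(380,398),interpolation=cv2.INTER_CUBIC); save('w12',np.hstack([a,b]))
E
```

```text
time: 26.32
ee_pos: [0.6321, -0.0837, 0.1501]
orientation: [-3.141, -0.001, 2.619]
wrist_force: [-0.6, -0.2, -1.1]
finger_gap: 0.454
gripper_force: 40.6
[ 0.14  0.8  -0.15  1.6   0.16  0.75  0.97]
t 26.32 shift [-0.015  0.015  1.669] turn z -0.0 tilt [-0.   -0.01  0.  ] yaw 2.619 q7 0.97 gap 0.454
```

View pics/w12.png

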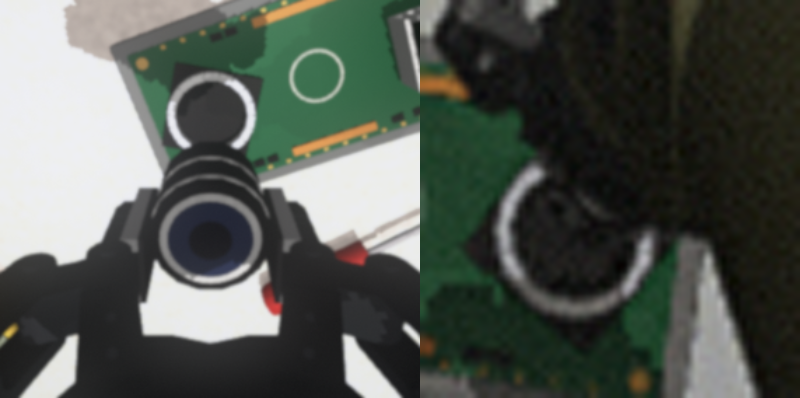

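The wrist view shows the cell laterally in line with the ring (both at x≈212 of the left half), the ring's outer edge at (167..257, top 72); circle at (317,76).

```bash
python3 - <<'E'
from h import *
w=dict(np.load('w12.npz')); f=lambda u,v,z:p2w(w,(110+u/1.4,100+v/1.4),z)
tx=np.array([np.cos(2.62),np.sin(2.62),0])
print('from top edge',f(212,72,.026)-.029*tx,'sides',f(167,113,.026),f(257,113,.026),(f(167,113,.026)+f(257,113,.026))/2)
print('cell top centre',f(210,238,.1501-.0174+.042), 'circle',f(317,76,.015))
E
```

```text
from top edge [ 0.63183683 -0.08281563  0.026     ] sides [ 0.61563581 -0.1079941   0.026     ] [ 0.64545371 -0.05606627  0.026     ] [ 0.63054476 -0.08203018  0.026     ]
cell top centre [ 0.63028305 -0.08323037  0.1747    ] circle [ 0.6460226  -0.00932352  0.015     ]
```

```bash
python3 -m handwheel '[-0.015,0.015,0.3,0,0,0, 0,0,0.6,0,0,0, 0,0,0.5,0,0,0, 0,0,0.25,0,0,0, 0,0,0.05,0,0,0, 0,0,0,0,0,0, 0,0,0,0,0,0]' && python3 - <<'E'
from h import *
plan(.6335,-.0834,.0354,2.62)
E
```

```text
time: 27.3
ee_pos: [0.6346, -0.0835, 0.0498]
orientation: [3.141, 0.002, 2.622]
wrist_force: [1.3, -0.4, -0.7]
finger_gap: 0.452
gripper_force: 40.6
t 27.3 shift [ 0.016 -0.008  0.24 ] turn z 0.01 tilt [0.01 0.01 0.  ] yaw 2.622 q7 0.94 gap 0.452
```

```bash
python3 -m handwheel '[0.016,-0.008,0.06,0,0,0, 0,0,0.06,0,0,0, 0,0,0.05,0,0,0, 0,0,0,0,0,0]' && python3 -m handwheel '[0,0,0.035,0,0,0, 0,0,0.02,0,0,0, 0,0,0,0,0,0]'
```

```text
time: 27.8
ee_pos: [0.6323, -0.0833, 0.038]
orientation: [-3.141, -0.001, 2.622]
wrist_force: [0.6, -0.3, -0.8]
finger_gap: 0.453
gripper_force: 40.6
time: 28.18
ee_pos: [0.6326, -0.0833, 0.0355]
orientation: [3.141, 0.0, 2.622]
wrist_force: [-1.3, -0.1, 3.8]
finger_gap: 0.454
gripper_force: 40.9
```

```bash
python3 -m handwheel '[0,0,0,0,0,0, 0,0,0,0,0,0, 0,0,-0.2,0,0,0, 0,0,-0.7,0,0,0, 0,0,-0.9,0,0,0, 0,0,-0.9,0,0,0, 0,0,0,0,0,0.7, 0,0,0,0,0,1, 0,0,0,0,0,1, 0,0,0,0,0,1]' 0.62 && python3 -m handwheel '[0,0,0,0,0,1, 0,0,0,0,0,1, 0,0,0,0,0,1, 0,0,0,0,0,1, 0,0,0,0,0,1, 0,0,0,0,0,0]' 1 && python3 - <<'E'
from h import *
w=get_image('wrist')
for n,z in(('lens_cell',.06),('lens_mount',.02),('fan',.056),('capacitor',.02)):
  for d in find_in(w,n)[:1]: print(n,np.round(d['bbox']),round(d['score'],2),p2w(w,((d['bbox'][0]+d['bbox'][2])/2,(d['bbox'][1]+d['bbox'][3])/2),z).round(4))
plan(.48,.09,.19)
E
```

```text
time: 29.42
ee_pos: [0.6326, -0.0832, 0.1981]
orientation: [3.141, 0.0, 2.101]
wrist_force: [-0.5, 0.1, -0.3]
finger_gap: 0.621
gripper_force: 0.0
time: 30.18
ee_pos: [0.6327, -0.083, 0.1978]
orientation: [3.141, -0.0, 1.409]
wrist_force: [-1.0, 0.4, 0.0]
finger_gap: 1.001
gripper_force: 0.0
lens_cell [239. 153. 283. 200.] 0.97 [ 0.6334 -0.0816  0.06  ]
lens_mount [222. 130. 296. 203.] 0.77 [ 0.6313 -0.0808  0.02  ]
fan [242.   0. 287.  35.] 0.59 [0.6584 0.0544 0.056 ]
capacitor [38.  1. 91. 27.] 0.91 [0.4727 0.0954 0.02  ]
t 30.43 shift [ 2.44  -2.977  0.122] turn z 0 tilt [ 0. -0. -0.] yaw 1.408 q7 0.05 gap 1.004
```

Cell is standing in the mount. On to the capacitor.

```bash
python3 -m handwheel '[0.4,-0.5,0,0,0,0, 0.6,-0.75,0,0,0,0, 0.6,-0.75,0,0,0,0, 0.5,-0.6,0,0,0,0, 0.34,-0.38,0,0,0,0, 0,0,0,0,0,0, 0,0,0,0,0,0]' && python3 - <<'E'
from h import *
w=get_image('wrist'); d=find_in(w,'capacitor')[0]; print(d)
l,t,r,b=[int(v) for v in d['bbox']]; g=cv2.cvtColor(w['color'],cv2.COLOR_RGB2GRAY)
# bright metal top: big bright blob inside the box, opened
m=np.zeros_like(g); m[t:b,l:r]=(g[t:b,l:r]<90)*255
c=max(cv2.findContours(m,0,2)[0],key=cv2.contourArea); x,y,ww,hh=cv2.boundingRect(c); print('dark',x,y,x+ww,y+hh,cv2.contourArea(c))
for z in(0.,.02,.04): print(z,p2w(w,((l+r)/2,(t+b)/2),z).round(4))
# model fit: choose (x,y) whose projected cylinder bbox matches
from scipy.optimize import least_squares
th=np.linspace(0,2*np.pi,72)
def bb(p):
  q=np.array([w2p(w,[p[0]+.0125*np.cos(a),p[1]+.0125*np.sin(a),z]) for z in(0,.04) for a in th]); return np.r_[q.min(0),q.max(0)]
s=least_squares(lambda p:bb(p)-d['bbox'],[.48,.1]); print('cap',s.x.round(4),s.fun.round(1))
plan(s.x[0],s.x[1],.012,1.39)
E
```

```text
time: 31.3
ee_pos: [0.4809, 0.0896, 0.1974]
orientation: [3.14, 0.0, 1.407]
wrist_force: [0.2, 0.5, -0.4]
finger_gap: 0.998
gripper_force: 0.0
{'bbox': [245.5, 145.5, 267.8, 178.3], 'score': 0.77}
dark 245 148 266 159 84.5
0.0 [0.4765 0.0938 0.    ]
0.02 [0.4775 0.098  0.02  ]
0.04 [0.4784 0.1023 0.04  ]
cap [0.4784 0.0981] [-1.   1.3  1.  -1.2]
t 31.4 shift [ 0.143 -0.071  3.088] turn z 0.11 tilt [0.01 0.   0.  ] yaw 1.405 q7 -0.22 gap 1.0
```

```bash
python3 -m handwheel '[0.143,-0.071,0,0,0,0.11, 0,0,0.5,0,0,0, 0,0,0.8,0,0,0, 0,0,0.8,0,0,0, 0,0,0.6,0,0,0, 0,0,0.38,0,0,0, 0,0,0,0,0,0]' && python3 -m handwheel '[0,0,0,0,0,0, 0,0,0,0,0,0, 0,0,0,0,0,0, 0,0,0,0,0,0, 0,0,0,0,0,0, 0,0,0,0,0,0]' 0.1 30 && python3 -m handwheel '[0,0,-0.3,0,0,0, 0,0,-0.7,0,0,0, 0,0,-0.8,0,0,0, 0,0,0,0,0,0, 0,0,0,0,0,0]' && python3 - <<'E'
from h import *
w=get_image('wrist'); st=monitor.state()
for d in find_in(w,'capacitor')[:2]: print(np.round(d['bbox'],1),round(d['score'],2))
q=lambda p:w2p(w,p); r=R.from_euler('xyz',st['orientation'])
th=np.linspace(0,2*np.pi,72); p=st['ee_pos']
P=np.array([q([p[0]+.0125*np.cos(a),p[1]+.0125*np.sin(a),p[2]+z]) for z in(-.013,.027) for a in th]); print('expected',P.min(0).round(1),P.max(0).round(1))
plan(.6455,-.0098,.12,1.39)
E
```

```text
time: 32.28
ee_pos: [0.4764, 0.0993, 0.0109]
orientation: [-3.139, 0.001, 1.391]
wrist_force: [-0.5, -0.5, 0.6]
finger_gap: 0.998
gripper_force: 0.0
time: 33.02
ee_pos: [0.4777, 0.0996, 0.0132]
orientation: [3.14, -0.001, 1.392]
wrist_force: [1.0, 0.7, 5.4]
finger_gap: 0.285
gripper_force: 29.2
time: 33.65
ee_pos: [0.4769, 0.0996, 0.1203]
orientation: [-3.141, -0.0, 1.392]
wrist_force: [-0.6, 0.3, -0.3]
finger_gap: 0.283
gripper_force: 29.6
[235.4 218.3 286.6 298.1] 0.69
expected [232.5 215.2] [287.7 297.9]
t 33.75 shift [-1.289  3.098 -0.016] turn z 0.01 tilt [-0.02  0.   -0.  ] yaw 1.392 q7 -0.2 gap 0.279
```

```bash
python3 -m handwheel '[-0.19,0.46,0,0,0,0, -0.3,0.72,0,0,0,0, -0.3,0.72,0,0,0,0, -0.3,0.72,0,0,0,0, -0.199,0.478,0,0,0,0, 0,0,0,0,0,0, 0,0,0,0,0,0]' && python3 - <<'E'
from h import *
plan(.6457,-.0098,.0282,1.39)
E
```

```text
time: 34.62
ee_pos: [0.6446, -0.009, 0.1188]
orientation: [-3.138, -0.0, 1.392]
wrist_force: [-0.3, 0.5, -0.9]
finger_gap: 0.285
gripper_force: 29.6
t 34.62 shift [-0.01   0.026  1.51 ] turn z 0.01 tilt [-0.03 -0.    0.  ] yaw 1.392 q7 -0.06 gap 0.285
```

```bash
python3 -m handwheel '[-0.01,0.02,0.4,0,0,0, 0,0,0.5,0,0,0, 0,0,0.4,0,0,0, 0,0,0.14,0,0,0, 0,0,0.04,0,0,0, 0,0,0,0,0,0, 0,0,0,0,0,0]'
```

```text
time: 35.5
ee_pos: [0.648, -0.0106, 0.0325]
orientation: [3.14, -0.0, 1.392]
wrist_force: [-0.0, 0.6, -0.1]
finger_gap: 0.284
gripper_force: 29.6
```

```bash
python3 -m handwheel '[0.01,-0.03,0.03,0,0,0, 0,0,0.03,0,0,0, 0,0,0.01,0,0,0, 0,0,0,0,0,0]'
```

```text
time: 36.0
ee_pos: [0.6456, -0.0095, 0.0282]
orientation: [-3.141, -0.0, 1.392]
wrist_force: [-1.7, 0.5, 5.8]
finger_gap: 0.277
gripper_force: 30.3
```

Contact at the expected height; release, rise and check.

```bash
python3 -m handwheel '[0,0,0,0,0,0, 0,0,0,0,0,0, 0,0,0,0,0,0, 0,0,-0.2,0,0,0, 0,0,-0.7,0,0,0, 0,0,-0.9,0,0,0, 0,0,-0.9,0,0,0, 0,0,0,0,0,0, 0,0,0,0,0,0]' 0.5 && python3 - <<'E'
from h import *
from scipy.optimize import least_squares
w=get_image('wrist'); th=np.linspace(0,2*np.pi,72)
sq=np.array([[1,1],[1,-1],[-1,-1],[-1,1]])@np.array([[np.cos(.18),-np.sin(.18)],[np.sin(.18),np.cos(.18)]])
ci=np.c_[np.cos(th),np.sin(th)]
for n,s,z0,z1 in(('capacitor',.0125*ci,.015,.055),('lens_cell',.02*ci,.026,.060),('fan',.02*sq,.044,.056),('heat_sink',.0225*sq,.019,.044),('lens_mount',.03*ci,.015,.026)):
  for d in find_in(w,n)[:1]:
    def bb(p):
      q=np.array([w2p(w,[p[0]+a,p[1]+b,z]) for z in(z0,z1) for a,b in s]); return np.r_[q.min(0),q.max(0)]
    r=least_squares(lambda p:bb(p)-d['bbox'],[.64,0]); print(n,round(d['score'],2),r.x.round(4),r.fun.round(1))
c=get_image('scene')
for n in('capacitor','lens_cell','fan','parts_bin','screwdriver','multimeter'): print(n,[(np.round(d['bbox']).tolist(),round(d['score'],2)) for d in find_in(c,n)[:1]])
print(monitor.state()['wrist_force'])
E
```

```text
time: 37.12
ee_pos: [0.6453, -0.0095, 0.1895]
orientation: [-3.141, -0.0, 1.392]
wrist_force: [0.1, 0.3, -0.9]
finger_gap: 0.496
gripper_force: 0.0
capacitor 0.94 [ 0.6457 -0.0119] [-1.   0.3  1.  -0.3]
lens_cell 0.64 [ 0.6347 -0.0831] [ 4.5  1.5 -4.5 -1.7]
fan 0.69 [0.6609 0.0632] [-0.4  0.7  0.4 -0.7]
heat_sink 0.78 [0.6636 0.0731] [ -9.5 -18.4   9.5  20.8]
lens_mount 0.74 [ 0.6318 -0.0708] [ 7.2 -2.3 -7.2  2. ]
capacitor [([247.0, 190.0, 259.0, 202.0], 0.68)]
lens_cell [([236.0, 163.0, 250.0, 180.0], 0.52)]
fan [([249.0, 208.0, 272.0, 223.0], 0.81)]
parts_bin [([286.0, 291.0, 357.0, 355.0], 0.98)]
screwdriver [([182.0, 191.0, 218.0, 242.0], 0.55)]
multimeter [([165.0, 104.0, 218.0, 144.0], 0.73)]
[-0.6836765   0.76088815  0.49474018]
```

```bash
python3 -c "
from bench import workorder; print(workorder.close_job())"
```

```text
the job is handed in; nothing more can be done
None
```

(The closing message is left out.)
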